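Clamp a seal stone in the engraving vice with one finger

ROBOT

A 6-joint arm with a two-finger parallel gripper is mounted at the origin on the work surface. World frame = base frame: x ahead of the robot, y to its left, z up, the work surface at z = 0. Lengths are in m, angles in rad, forces in N, time in s.
With the tool pointing down it reaches from about 0.325 to 0.775 m from the base axis. Payload 5.5 kg.
Tool frame: the origin (TCP) lies midway between the tips of the shut fingers; the grasp point (between the pads) lies 19 mm behind it; z points along the fingers, y is the line along which they close (so a half turn about z gives the same grasp; the last joint's range is limited). The gripper opens to 85 mm and grips with 20 to 120 N. Pads are 22 mm wide; open, the fingers measure 114 mm over their backs; the gripper's body (76 mm by 85 mm) begins 54 mm behind the grasp point. The pads swing forward as they close: fully open they stand 13 mm farther back than shut.
Start: joints at [1.244, 0.091, 1.231, -0, 1.82, -0.057], TCP at [0.16, 0.578, 0.231] pointing down, gripper open.
Joint ranges: [-2.87, 2.87], [-0.86, 2.18], [0.17, 2.46], [-1.51, 4.65], [0.06, 2.69], [-2.65, 2.65]. Speed limits (rad/s): [2.57, 2.57, 3.01, 3.14, 3.14, 3.14].

INTERFACE

Orientations are given as a rotation vector (axis times angle).
In Python, from station import state, capture, get_calibration, sign_off gives the robot as it stands. The module is installed in compiled form; this text tells all that it offers.
- The arm moves only by the tool drive_tool, never from a script. Its argument "steps" is a list of rows, each a list of 7 numbers: the shift along the tool's x, y, z in units of 40 mm (1.0 is 40 mm), then the turn, a rotation vector about the tool's x, y, z in units of 6 degrees (1.0 is 6 degrees), then the finger opening in mm, from 0 to 85.4. In form: [[x, y, z, wx, wy, wz, fingers], ...]. A call has 1 to 20 rows; each row shifts and turns the commanded pose from where the row before left it, along the tool's axes as they then stand; what a row does not reach is not made up. A row lasts 1/12 s, in which the tool goes at most 41.7 mm and 7.16 degrees, less where a joint would pass 70% of its speed; a pose out of reach is approached as far as the arm can. A call is refused whole if a number of a shift passes 1 or a number of a turn 1, either way. A call with a gripper value outside its range is refused whole. The fingers move at their own pace and stop on an object; "squeeze" is the grip in N (left out, the last holds). Time passes only in rows, so rows that do not move let the fingers close. It gives the time, the measured TCP pose, the force, the opening and the grip force at its end, in the units of the state.
- state(): the state, without advancing time (a new reading comes with each control period).
- capture(name): name is "side" or "top"; returns the picture (384x512x3 uint8, blue, green, red); there is no depth.
- get_calibration(name): a dict with "mtx" (3x3 intrinsics, pixels), "D" ([k1, k2, p1, p2, k3] as OpenCV has them; the pictures are not rectified), "R" (3x3) and "t" (3): a world point X has camera coordinates R X + t. Camera axes: x right, y down, z forward; pixel columns grow to the right and rows downward; lengths in m; the calibration is good to about 2 mm. A picture is of the moment at which its call begins. get_calibration takes no time and is no camera call.
- sign_off(): hands the job in; it is judged then, once.
The state is a dict: "time": time; "q": joint angles; "qvel": joint speeds; "joint_torque": joint torques, N m; "tcp_pos": TCP position; "tcp_rot": TCP orientation; "contact_force": force on the tool from outside, world axes, zero at the start; "torque": the same for the moment, N m; "opening": finger opening in m; "grip_force": force on a finger pad.
Only numpy, scipy, OpenCV 4.12 (cv2) and the standard library are available. Lean on these libraries where they do the work, as an engineer would, in place of code of your own. Each camera call takes 0.05 s, during which the arm holds its last target. There are 200 camera calls.

TASK

Get the pink seal stone ready for carving, pushing only, with nothing pinched or lifted: with a fingertip push the stone along its channel, standing upright, until it is fully home against the end stop between the brass jaws. Then push the red lever round with a finger, anticlockwise seen from above, until the jaws grip the stone firmly, and come away. Leave the other seals, the paste jar and the brush rest where they are.

Things in the scene. Friction and masses are not known exactly. Their poses are not given: they have to be found in the camera images.
- vice: Seal-engraving vice fixed to the table. Its frame: origin on the table, z up, x along the loading channel towards the end stop, y across it towards the fixed jaw. Flat dark steel bed, top 20 mm above the table, covering x -100 to +70 mm, y -100 to +50 mm. It carries the guide rails, end stop, brass jaws and red lever.
- channel_mouth (a point): Middle of the channel's open end, on the bed (vice frame x = -100, y = +0.75, z = +20 mm). Two brass rails 5 mm high and 8 mm wide run from here along x = -100 to 0 mm; between them the channel is 36.5 mm wide, from y = -17.5 to +19 mm.
- stop_face (a point): Foot of the steel end stop's face (vice frame x = +30, y = 0, z = +20 mm), 31 mm wide, 25 mm high. The stone is home when its leading face touches the stop: its centre is then at x = +15 mm and its trailing face at x = 0, 3 mm proud of the jaws, so that a finger need not enter between them.
- stone: Loose pink seal stone with a dark red top band, 30 x 30 mm, 45 mm tall, about 0.11 kg, origin at the centre of its underside. It stands on the bed in the channel, about parallel to the rails, centre at x = -80 to -55 mm in the vice's frame; the rails keep it straight. Push it low, fingertip 8 to 15 mm above the bed, or it may tip; wider parts of a gripper above must not touch its top.
- fixed_jaw: Brass fixed jaw, x = +3 to +45 mm in the vice's frame, top 50 mm above the table; origin at the foot of its gripping face, at x = +24, y = +19, z = +20 mm; the face looks to the vice's -y.
- jaw: Brass sliding jaw, 27 mm long (x), 22 deep, 30 high; origin at the foot of its gripping face, in the vice's frame x = +16.5, z = +20 mm, and y = -23 mm at lever value 0. It moves to +y, 10 mm per radian of the lever, and pushes the stone against the fixed jaw; friction in the lever keeps it where it is left and holds up to about 20 N of clamping.
- lever (a joint): Angle of the red lever about its vertical pivot, rad: 0 open, 1.9 its end; grows anticlockwise seen from above, closing the jaw. At 0 it points 235 degrees anticlockwise from the vice's x axis. Starts at 0 to 0.45; the jaws meet a homed stone at about 1.2, then it goes stiff. Turning takes 0.2 N m, 3 N at 65 mm from the pivot; 8 to 15 N there clamps firmly.
- lever_pivot (a point): The lever's pivot axis at the height of the lever's arm, 52 mm above the table; in the vice's frame x = +5, y = -80 mm.
- lever_knob (a point): Centre of the black ball (22 mm across) at the lever's free end, 95 mm from the pivot, 52 mm above the table. The arm between is a flat red bar 12 mm wide, from 47 to 57 mm above the table, with free air beneath it outside the vice's bed; push on its side.
- seal_olive: Bystander: loose olive-green finished seal, 26 mm square, 93 mm tall, standing beyond the vice; origin under its centre. Leave it alone.
- seal_dark: Bystander: loose dark brown finished seal, 28 mm square, 86 mm tall, standing beyond the vice; origin under its centre. Leave it alone.
- paste_jar: Bystander: loose white lidded paste jar, 64 mm across, about 42 mm tall, on the table beside the fixed jaw; origin under its centre. Leave it alone.
- brush_rest: Bystander: loose dark wooden brush rest, 30 x 90 mm, 35 mm tall, on the table on the lever's side; origin under its centre. Leave it alone.
There are look-alikes about, which are no part of the job. Of the things like the stone, leave any that is green; of the rest the smaller one is meant.

How it is judged:
On the way, in this order (a step that is already met when the one before it is completed fails the run):
1. the stone stands fully home against the end stop (x of stone in the frame of vice between 0.0115 and 0.0185 m and z of stone in the frame of vice between 0.016 and 0.024 m and angle between stone's own z axis and vertical below 0.08 rad), for 0.1 s.
2. the lever has been swung round and the jaws grip the stone (all of step 1 and contact force between each of jaw, fixed_jaw and stone above 6 N and value of joint lever above 1.1 rad), for 0.2 s.
At the end, for the whole second after the job is handed in: The stone stands upright on the bed (within 0.08 rad), within 3.5 mm of fully home against the end stop, at rest, and both jaws press on it with more than 6 N each, held by the lever alone (past 1.1 rad) (all of step 2 and linear speed of stone below 0.02 m/s); the robot touches nothing.
It fails at once if the stone is lifted off the bed by more than 8 mm (z of stone in the frame of vice above 0.028 m).
It fails at once if the stone is tipped by more than 0.35 rad (angle between stone's own z axis and vertical above 0.35 rad).
It fails at once if a finished seal, the paste jar or the brush rest is moved by more than 15 mm or tipped by more than 0.3 rad (distance of any of seal_olive, seal_dark, paste_jar, brush_rest from where it was at the start of the episode above 0.015 m or angle between any of seal_olive, seal_dark, paste_jar, brush_rest's own z axis and vertical above 0.3 rad).
It also fails if it takes over 58 s, if anything falls off the work surface, if the arm or the gripper's body presses on something with over 40 N, if the wrist force passes 120 N, or if a joint passes its speed limit or range.

## Working session

There is one attempt and no reset: what is moved stays moved. The work goes in short steps, Python scripts to look and compute and a tool call to move; the robot and the scene stay as the last step left them, time stands still between calls to the robot, and variables do not carry over. Pictures are saved under pics/ and viewed, at most 10 in all, crops included, and the job is handed in when it is done.

Besides the shell and the picture viewer there is one more tool, called as name(argument=value, ...) on one line, values as JSON. drive_tool: Moves the arm, as the interface text tells. Its arguments: {"type":"object","properties":{"steps":{"type":"array","items":{"type":"array","items":{"type":"number"}}},"squeeze":{"type":"number"}},"required":["steps"]}

```bash
mkdir -p pics; python3 - <<'E'
from station import *
import cv2,numpy as np
for n in("top","side"):
    cv2.imwrite(f"pics/{n}0.png",capture(n)); c=get_calibration(n); print(n,{k:np.round(v,4).tolist() for k,v in c.items()})
s=state(); print(s["time"],s["tcp_pos"],s["tcp_rot"],s["opening"],s["contact_force"])
E
```

```text
top {'mtx': [[481.8286, 0.0, 257.3974], [0.0, 481.8286, 191.7879], [0.0, 0.0, 1.0]], 'D': [-0.0994, 0.0, 0.0, 0.0, 0.0], 'R': [[0.0136, -0.9999, 0.0049], [-0.9902, -0.0142, -0.1389], [0.1389, -0.003, -0.9903]], 't': [-0.0113, 0.5896, 0.9376]}
side {'mtx': [[412.5103, 0.0, 251.4083], [0.0, 412.5103, 190.9092], [0.0, 0.0, 1.0]], 'D': [-0.1506, 0.0, 0.0, 0.0, 0.0], 'R': [[-0.8261, -0.5635, 0.002], [-0.3775, 0.5507, -0.7445], [0.4184, -0.6158, -0.6676]], 't': [0.4789, 0.2339, 0.634]}
0.1 [0.15986742 0.57804543 0.23023241] [-4.22537261e-01 -3.11273695e+00  2.81107849e-03] 0.08562469116186457 [-0.1956176   0.51404868 -0.88266115]
```

View pics/top0.png

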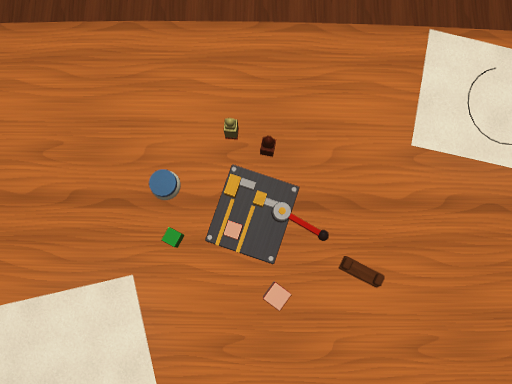

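View pics/side0.png

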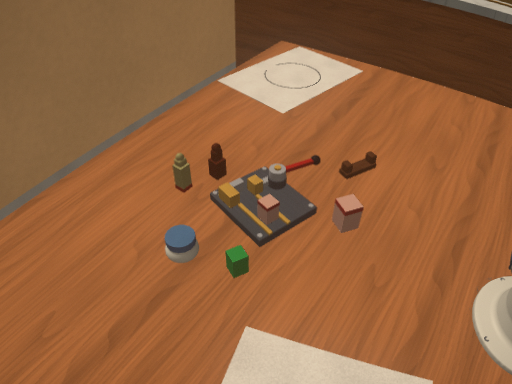

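Candidates for the stone in the top view: pink at (233,230) in the channel, a larger pink block at (277,296) on the table, and a green one at (173,237). The smaller pink one, in the channel, is meant. The lever points right to its knob at (323,236). Next I'll measure, and confirm in one crop.

```bash
cat > h.py <<'E'
import cv2,numpy as np
from station import *
def ray(n,px,z):
    c=get_calibration(n); R=np.array(c["R"]);t=np.array(c["t"])
    u=cv2.undistortPoints(np.array(px,float).reshape(-1,1,2),np.array(c["mtx"]),np.array(c["D"])).reshape(-1,2)
    d=np.c_[u,np.ones(len(u))]@R; o=-R.T@t
    return o+d*((z-o[2])/d[:,2])[:,None]
def proj(n,X):
    c=get_calibration(n)
    return cv2.projectPoints(np.array(X,float).reshape(-1,3),cv2.Rodrigues(np.array(c["R"]))[0],np.array(c["t"]),np.array(c["mtx"]),np.array(c["D"]))[0].reshape(-1,2)
E
cat > m.py <<'E'
from h import *
im=cv2.imread("pics/top0.png"); hsv=cv2.cvtColor(im,cv2.COLOR_BGR2HSV)
cv2.imwrite("pics/crop0.png",cv2.resize(im[150:320,140:400],None,fx=3,fy=3,interpolation=cv2.INTER_CUBIC))
roi=np.zeros(im.shape[:2],np.uint8); roi[155:275,195:305]=1
bed=((hsv[...,1]<90)&(hsv[...,2]<110)&(roi>0)).astype(np.uint8)
bed=cv2.morphologyEx(bed,cv2.MORPH_OPEN,np.ones((3,3)))
pts=cv2.findNonZero(bed); hull=cv2.convexHull(pts); eps=cv2.approxPolyDP(hull,5,True).reshape(-1,2)
print("bed poly",eps.tolist())
# metric rectangle on plane z=20mm
W=ray("top",hull.reshape(-1,2),0.02)[:,:2]
r=cv2.minAreaRect((W*1000).astype(np.float32)); print("rect mm",r); print(cv2.boxPoints(r))
def blob(name,m,x0,x1,y0,y1,z):
    k=np.zeros_like(roi);k[y0:y1,x0:x1]=1; m=(m&(k>0)).astype(np.uint8)
    p=cv2.findNonZero(m); 
    if p is None: print(name,"none");return
    p=p.reshape(-1,2); c=p.mean(0); print(name,len(p),c,"world",ray("top",[c],z)[0])
h,s,v=[hsv[...,i].astype(int) for i in range(3)]
blob("knob",(v<60),310,335,225,248,.052)
blob("lever",((h<6)|(h>174))&(s>180)&(v>100),285,322,205,240,.057)
blob("pivotcap",(h>15)&(h<32)&(s>90)&(v>120),275,290,203,220,.07)
b=(h>17)&(h<32)&(s>130)&(v>120)
print(hsv[230,233],hsv[231,222],hsv[296,277],hsv[100,100],hsv[240,255])
E
python3 m.py
```

```text
bed poly [[296, 192], [273, 263], [211, 242], [208, 231], [236, 167], [290, 184]]
rect mm ((547.4849243164062, 7.356964111328125), (147.93820190429688, 167.29605102539062), 71.95857238769531)
[[445.04108  -37.069115]
 [604.11163  -88.88146 ]
 [649.9288    51.783043]
 [490.85822  103.59539 ]]
knob 77 [322.92207792 235.24675325] world [ 0.50271795 -0.13459765  0.052     ]
lever 194 [304.23195876 224.03608247] world [ 0.52422902 -0.09675952  0.057     ]
pivotcap 43 [281.79069767 210.1627907 ] world [ 0.54994128 -0.05130743  0.07      ]
[ 11 103 217] [ 20 203 210] [ 11 103 218] [ 12 196 178] [10 20 75]
```

View pics/crop0.png

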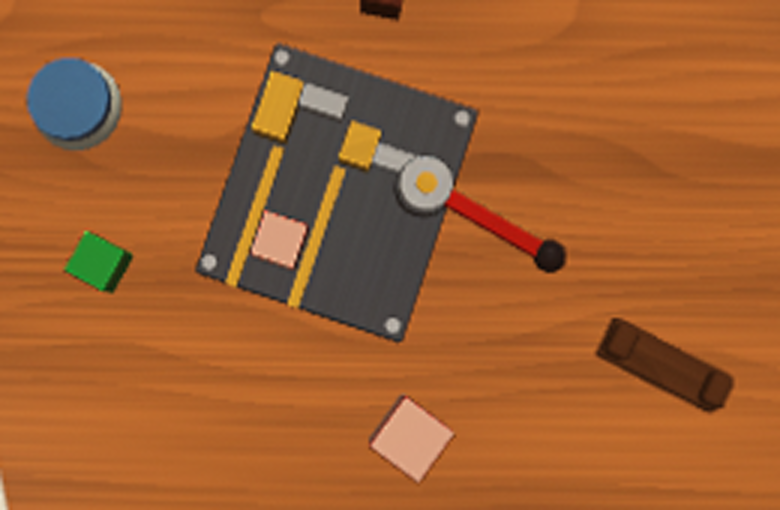

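The crop confirms the smaller pink block standing between the rails, crop (279,239). The larger pink one at crop (412,438) stands on the table. Next I'll fit the vice pose from the bed corners.

```bash
cat > v.py <<'E'
from h import *
cr=np.array([(276,44),(478,109),(401,341),(196,271)],float); px=(cr+.5)/3-.5+[140,150]
W=ray("top",px,.02)[:,:2]; V=np.array([(70,50),(70,-100),(-100,-100),(-100,50)])/1e3
a=W-W.mean(0); b=V-V.mean(0)
yaw=np.arctan2((b[:,0]*a[:,1]-b[:,1]*a[:,0]).sum(),(b*a).sum())
R=np.array([[np.cos(yaw),-np.sin(yaw)],[np.sin(yaw),np.cos(yaw)]]); t=W.mean(0)-R@V.mean(0)
def toV(w): return (np.asarray(w)[...,:2]-t)@R
def toW(v): return np.asarray(v)@R.T+t
E
python3 - <<'E'
from v import *
print("yaw",np.degrees(yaw),"t",t,"resid",np.round((toV(W)-V)*1e3,1).tolist())
im=cv2.imread("pics/top0.png"); hsv=cv2.cvtColor(im,cv2.COLOR_BGR2HSV)
m=cv2.inRange(hsv,(5,70,170),(14,130,255)); m[:215]=0;m[245:]=0;m[:,:220]=0;m[:,246:]=0
p=cv2.findNonZero(m).reshape(-1,2); c=p.mean(0); S=ray("top",p,.065)
r=cv2.minAreaRect((S[:,:2]*1000).astype(np.float32))
print("stone",len(p),c,toV(S.mean(0))*1e3,r)
print("knob V",toV([.5027,-.1346])*1e3, "pivot cap",[ (toV(ray('top',[[281.8,210.2]],z)[0])*1e3).round(1).tolist() for z in(.06,.07,.08)])
k=toV([.5027,-.1346])-np.array([.005,-.08]); print("r",np.linalg.norm(k),"ang",np.degrees(np.arctan2(k[1],k[0]))%360-235)
# brush rest, jar, larger pink rough
for n,q,z in(("rest",(361.5,271),.035),("jar",(163,184),.042),("dark",(268,137),.08),("olive",(231,122),.09)): w=ray("top",[q],z)[0]; print(n,w,toV(w)*1e3)
# side-view check: knob
hs=cv2.imread("pics/side0.png"); k2=cv2.inRange(cv2.cvtColor(hs,cv2.COLOR_BGR2HSV),(0,0,0),(180,255,55)); k2[:150]=0;k2[170:]=0;k2[:,:308]=0;k2[:,325:]=0
q=cv2.findNonZero(k2).reshape(-1,2).mean(0); w=ray("side",[q],.052)[0]; print("side knob",q,w)
for n,z,v in(("pushstart",.032,(-.115,.0)),("lev65",.052,(0,0)),): print(n,toW(v))
print("chanl",toW([[-.1,.00075],[-.068,.00075],[0,.00075],[.005,-.08]]))
E
```

```text
yaw -17.80042594437324 t [0.57022417 0.02605153] resid [[-1.9, -1.4], [-0.5, 0.9], [1.1, 1.4], [1.4, -0.9]]
stone 215 [232.60465116 229.45581395] [-61.99277683  -0.39809781] ((511.00335693359375, 44.80242156982422), (28.582473754882812, 28.47176742553711), 72.40064239501953)
knob V [ -15.18004043 -173.60297632] pivot cap [[5.4, -80.1], [4.3, -79.9], [3.1, -79.7]]
r 0.09575359631454713 ang 22.833710586342306
rest [ 0.43240938 -0.21500943  0.035     ] [ -57.52428859 -271.65098863]
jar [0.60286476 0.18973899 0.042     ] [-18.96165655 165.82957839]
dark [ 0.69433007 -0.02247511  0.08      ] [132.99930038  -8.2640581 ]
olive [0.7211463  0.05107781 0.09      ] [136.04645138  69.96545954]
side knob [316.32352941 160.        ] [ 0.50025892 -0.13317562  0.052     ]
pushstart [0.46072955 0.0612073 ]
lev65 [0.57022417 0.02605153]
chanl [[ 0.47524074  0.05733586]
 [ 0.5057088   0.04755338]
 [ 0.57045345  0.02676562]
 [ 0.55052862 -0.05164715]]
```

drive_tool(steps=[[0,0,0,0,0,0.38,0],[-0.69,-0.62,0,0,0,0,0],[-0.69,-0.62,0,0,0,0,0],[-0.69,-0.62,0,0,0,0,0],[-0.69,-0.62,0,0,0,0,0],[-0.69,-0.62,0,0,0,0,0],[-0.69,-0.62,0,0,0,0,0],[-0.69,-0.62,0,0,0,0,0],[-0.69,-0.62,0,0,0,0,0],[-0.69,-0.62,0,0,0,0,0],[-0.69,-0.62,0,0,0,0,0],[-0.69,-0.62,0,0,0,0,0],[-0.69,-0.62,0,0,0,0,0],[-0.69,-0.62,0,0,0,0,0],[-0.69,-0.62,0,0,0,0,0],[-0.69,-0.62,0,0,0,0,0],[-0.69,-0.62,0,0,0,0,0],[0,0,0,0,0,0,0],[0,0,0,0,0,0,0]])

```text
time: 1.68
tcp_pos: [0.4599, 0.0643, 0.2304]
tcp_rot: [-0.49, -3.101, 0.001]
contact_force: [-0.4, 0.8, -0.0]
opening: -0.0001
grip_force: 0.0
```

```bash
cat > go.py <<'E'
import sys
from v import *
from scipy.spatial.transform import Rotation as Ro
def rel(vx,vy,z):
    s=state(); M=Ro.from_rotvec(s["tcp_rot"]).as_matrix(); d=np.r_[toW([vx/1e3,vy/1e3]),z/1e3]-s["tcp_pos"]
    print("target",vx,vy,z,"units",np.round(M.T@d/.04,3))
def where():
    s=state(); M=Ro.from_rotvec(s["tcp_rot"]).as_matrix(); 
    print("t",round(s["time"],2),"V",(toV(s["tcp_pos"])*1e3).round(1),"z",round(s["tcp_pos"][2]*1e3,1),"xang in vice",round(np.degrees(np.arctan2(M[1,0],M[0,0])-yaw),2),"tilt",M[:,2].round(3),"F",np.round(s["contact_force"],1),"open",s["opening"])
if __name__=="__main__":
    where()
    for a in sys.argv[1:]: rel(*map(float,a.split(",")))
E
python3 go.py -- 2>/dev/null; python3 go.py -115,0,120 -115,0,31
```

```text
t 1.68 V [-116.7    2.6] z 230.4 xang in vice 179.84 tilt [-0.002 -0.    -1.   ] F [-0.4  0.8 -0. ] open -5.5368979845282334e-05
t 1.68 V [-116.7    2.6] z 230.4 xang in vice 179.84 tilt [-0.002 -0.    -1.   ] F [-0.4  0.8 -0. ] open -5.5368979845282334e-05
target -115.0 0.0 120.0 units [-0.049 -0.064  2.76 ]
target -115.0 0.0 31.0 units [-0.053 -0.063  4.985]
```

drive_tool(steps=[[-0.05,-0.06,0.8,0,0,0,0],[0,0,0.8,0,0,0,0],[0,0,0.8,0,0,0,0],[0,0,0.8,0,0,0,0],[0,0,0.8,0,0,0,0],[0,0,0.5,0,0,0,0],[0,0,0.48,0,0,0,0],[0,0,0,0,0,0,0],[0,0,0,0,0,0,0],[0,0,0,0,0,0,0]])

```text
time: 2.52
tcp_pos: [0.4613, 0.0637, 0.0336]
tcp_rot: [0.482, 3.103, 0.001]
contact_force: [-0.5, -0.1, 0.6]
opening: -0.0001
grip_force: 0.0
```

```bash
python3 go.py -95,0,31 -11,0,31; python3 -c "
from h import *
im=capture('side'); cv2.imwrite('pics/side1.png',cv2.resize(im[120:290,150:390],None,fx=3,fy=3,interpolation=cv2.INTER_CUBIC))"
```

```text
t 2.52 V [-115.2    2.6] z 33.6 xang in vice 180.13 tilt [ 0.002  0.    -1.   ] F [-0.5 -0.1  0.6] open -7.165065836579631e-05
target -95.0 0.0 31.0 units [-0.506 -0.066  0.065]
target -11.0 0.0 31.0 units [-2.606 -0.07   0.068]
```

View pics/side1.png

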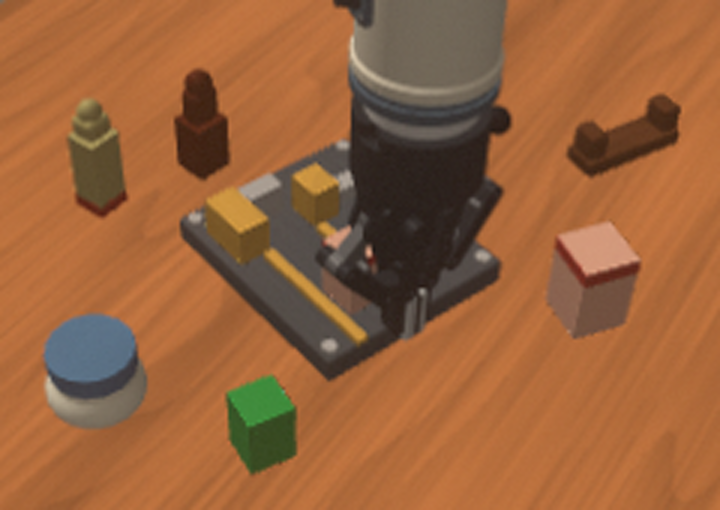

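The fingertip stands at the channel mouth (crop 410,330), just behind the stone. Now I'll push gently.

drive_tool(steps=[[-0.15,-0.07,0.07,0,0,0,0],[-0.15,0,0,0,0,0,0],[-0.1,0,0,0,0,0,0],[-0.08,0,0,0,0,0,0],[-0.08,0,0,0,0,0,0],[-0.08,0,0,0,0,0,0],[-0.08,0,0,0,0,0,0],[-0.08,0,0,0,0,0,0],[-0.08,0,0,0,0,0,0],[-0.08,0,0,0,0,0,0],[-0.08,0,0,0,0,0,0],[-0.08,0,0,0,0,0,0],[-0.08,0,0,0,0,0,0],[-0.08,0,0,0,0,0,0],[-0.08,0,0,0,0,0,0]])

```text
time: 3.82
tcp_pos: [0.5121, 0.0436, 0.0292]
tcp_rot: [-0.484, -3.104, 0.0]
contact_force: [-0.9, 0.1, 0.6]
opening: 0.0001
grip_force: 0.7
```

```bash
python3 go.py -11,0,31; python3 - <<'E'
from v import *
im=capture('side'); cv2.imwrite('pics/side2.png',cv2.resize(im[130:260,180:360],None,fx=4,fy=4,interpolation=cv2.INTER_CUBIC))
E
```

```text
t 3.82 V [-60.7  -1.1] z 29.2 xang in vice 180.06 tilt [-0. -0. -1.] F [-0.9  0.1  0.6] open 6.925964055989883e-05
target -11.0 0.0 31.0 units [-1.243  0.026 -0.044]
```

View pics/side2.png

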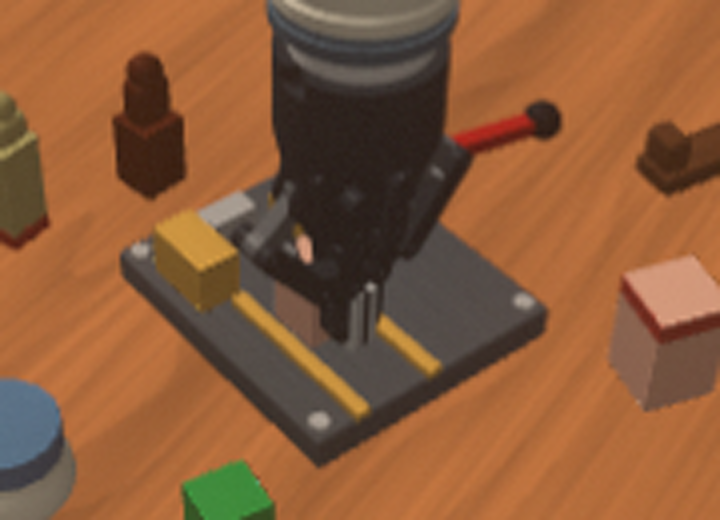

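The stone stands upright at crop (300,300) with the fingertip behind it. Continuing the push.

drive_tool(steps=[[-0.08,0.02,-0.03,0,0,0,0],[-0.08,0,0,0,0,0,0],[-0.08,0,0,0,0,0,0],[-0.08,0,0,0,0,0,0],[-0.08,0,0,0,0,0,0],[-0.08,0,0,0,0,0,0],[-0.08,0,0,0,0,0,0],[-0.08,0,0,0,0,0,0],[-0.08,0,0,0,0,0,0],[-0.08,0,0,0,0,0,0],[-0.08,0,0,0,0,0,0],[-0.08,0,0,0,0,0,0],[-0.05,0,0,0,0,0,0],[0,0,0,0,0,0,0]])

```text
time: 5.03
tcp_pos: [0.5509, 0.032, 0.0305]
tcp_rot: [0.485, 3.104, -0.0]
contact_force: [-1.3, 0.0, -0.1]
opening: 0.0003
grip_force: 0.3
```

```bash
python3 go.py -11,0,31
```

```text
t 5.03 V [-20.2  -0.3] z 30.5 xang in vice 180.05 tilt [ 0. -0. -1.] F [-1.3  0.  -0.1] open 0.0002972320899512786
target -11.0 0.0 31.0 units [-0.231  0.006 -0.013]
```

drive_tool(steps=[[-0.04,0,0,0,0,0,0],[-0.04,0,0,0,0,0,0],[-0.04,0,0,0,0,0,0],[-0.04,0,0,0,0,0,0],[-0.04,0,0,0,0,0,0],[0,0,0,0,0,0,0]])

```text
time: 5.53
tcp_pos: [0.5584, 0.0296, 0.0305]
tcp_rot: [0.484, 3.104, -0.0]
contact_force: [0.1, -0.1, -1.0]
opening: -0.0004
grip_force: 0.2
```

drive_tool(steps=[[-0.03,0,0,0,0,0,0],[-0.03,0,0,0,0,0,0],[0,0,0,0,0,0,0]])

```text
time: 5.78
tcp_pos: [0.5591, 0.0295, 0.0304]
tcp_rot: [-0.483, -3.101, -0.001]
contact_force: [-6.9, 2.3, 3.5]
opening: -0.0002
grip_force: 3.6
```

The stone is home: contact force is about 7 N and the TCP is at x ≈ -11.7 mm. Backing off and moving to the lever.

drive_tool(steps=[[0.1,0,0,0,0,0,0],[0.3,0,0,0,0,0,0],[0.3,0,0,0,0,0,0],[0,0,-0.7,0,0,0,0],[0,0,-0.7,0,0,0,0],[0,0,-0.7,0,0,0,0],[0,0,-0.7,0,0,0,0],[0,-0.8,0,0,0,0,0],[0,-0.8,0,0,0,0,0],[0,-0.8,0,0,0,0,0],[0,-0.8,0,0,0,0,0],[0,0,0,0,0,1,0],[0,0,0,0,0,1,0],[0,0,0,0,0,0,0]])

```text
time: 6.95
tcp_pos: [0.4948, -0.0853, 0.1428]
tcp_rot: [0.814, 3.033, -0.0]
contact_force: [-0.5, -0.1, -0.1]
opening: 0.0004
grip_force: 0.0
```

```bash
python3 go.py -45,-136,100 -45,-136,40 -25,-140,40; python3 - <<'E'
from h import *
im=capture('side'); cv2.imwrite('pics/side3.png',cv2.resize(im[110:260,180:380],None,fx=4,fy=4,interpolation=cv2.INTER_CUBIC))
E
```

```text
t 6.95 V [ -37.8 -129. ] z 142.8 xang in vice 167.76 tilt [ 0.001 -0.001 -1.   ] F [-0.5 -0.1 -0.1] open 0.0004102465553482179
target -45.0 -136.0 100.0 units [ 0.14  -0.208  1.07 ]
target -45.0 -136.0 40.0 units [ 0.142 -0.208  2.57 ]
target -25.0 -140.0 40.0 units [-0.368 -0.2    2.57 ]
```

View pics/side3.png

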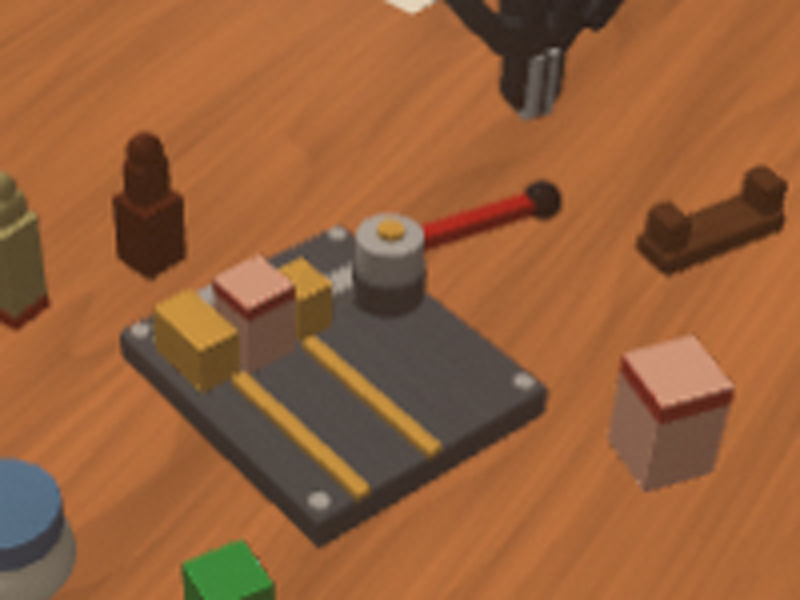

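The stone stands upright between the jaws (crop 255,305), slightly proud of them. The lever is unchanged (knob at crop 543,198). Descending behind the lever.

drive_tool(steps=[[0.14,-0.2,0,0,0,0,0],[0,0,0.6,0,0,0,0],[0,0,0.6,0,0,0,0],[0,0,0.6,0,0,0,0],[0,0,0.6,0,0,0,0],[0,0,0.15,0,0,0,0],[0,0,0,0,0,0,0],[0,0,0,0,0,0,0]])

```text
time: 7.67
tcp_pos: [0.486, -0.0886, 0.0413]
tcp_rot: [0.804, 3.036, -0.0]
contact_force: [0.4, -1.0, 0.6]
opening: -0.0002
grip_force: 0.0
```

drive_tool(steps=[[-0.1,0,0,0,0,0,0],[-0.1,0,0,0,0,0,0],[-0.1,0,0,0,0,0,0],[-0.1,0,0,0,0,0,0],[0,0,0,0,0,0,0]])

```text
time: 8.08
tcp_pos: [0.5008, -0.0971, 0.0411]
tcp_rot: [0.806, 3.035, -0.0]
contact_force: [0.8, -0.7, 0.8]
opening: -0.0003
grip_force: 0.0
```

```bash
python3 go.py -25,-140,40
```

```text
t 8.08 V [ -28.5 -138.4] z 41.1 xang in vice 168.05 tilt [ 0.001 -0.    -1.   ] F [ 0.8 -0.7  0.8] open -0.00032695483438049044
target -25.0 -140.0 40.0 units [-0.094 -0.02   0.028]
```

drive_tool(steps=[[-0.09,-0.02,0.03,0,0,0,0],[-0.085,-0.022,0,0,0,-0.5,0],[-0.085,-0.022,0,0,0,-0.5,0],[-0.085,-0.022,0,0,0,-0.5,0],[-0.085,-0.022,0,0,0,-0.5,0],[-0.085,-0.022,0,0,0,-0.5,0],[-0.085,-0.022,0,0,0,-0.5,0],[-0.085,-0.022,0,0,0,-0.5,0],[-0.085,-0.022,0,0,0,-0.5,0],[-0.085,-0.022,0,0,0,-0.5,0],[-0.085,-0.022,0,0,0,-0.5,0],[-0.085,-0.022,0,0,0,-0.5,0],[-0.085,-0.022,0,0,0,-0.5,0],[0,0,0,0,0,0,0]])

```text
time: 9.25
tcp_pos: [0.5392, -0.1182, 0.0389]
tcp_rot: [0.175, -3.136, -0.001]
contact_force: [0.2, -0.3, 0.6]
opening: -0.0001
grip_force: 0.2
```

```bash
cat >> go.py <<'E'
    s=state(); p=toV(s["tcp_pos"])*1e3-[5,-80]; r=np.linalg.norm(p); th=np.degrees(np.arctan2(p[1],p[0]))%360+np.degrees(np.arcsin(17/r))
    print("r",r,"lever by contact",th-235,"deg =",np.radians(th-235))
E
python3 go.py; python3 - <<'E'
from h import *
im=capture('side'); cv2.imwrite('pics/side4.png',cv2.resize(im[110:260,180:380],None,fx=4,fy=4,interpolation=cv2.INTER_CUBIC))
E
```

```text
t 9.25 V [  14.5 -146.8] z 38.9 xang in vice -155.83 tilt [-0.001  0.001 -1.   ] F [ 0.2 -0.3  0.6] open -7.336297728204754e-05
r 67.50981514067728 lever by contact 57.682032710590704 deg = 1.0067413900428772
```

View pics/side4.png

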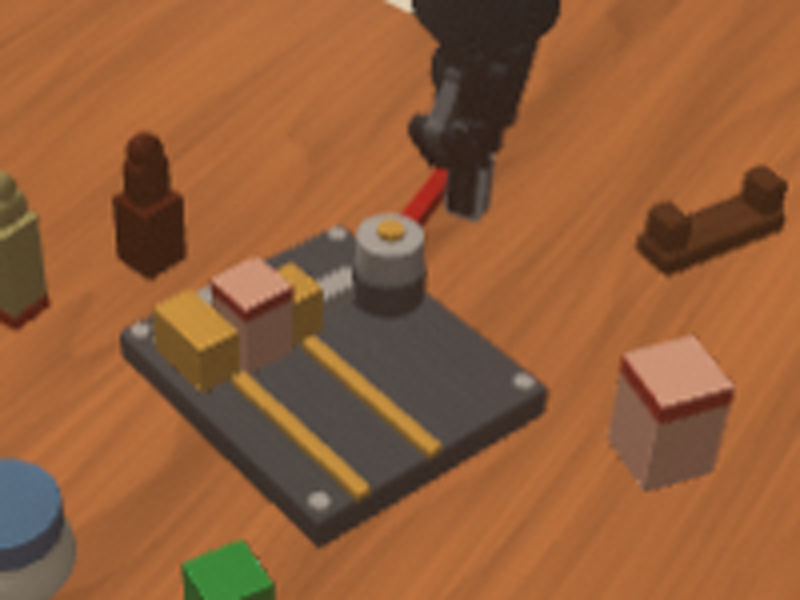

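The lever is swinging (crop 425,195), the jaw is closing (crop 305,300) and the stone is upright. Continuing.

drive_tool(steps=[[-0.085,-0.022,0,0,0,-0.5,0],[-0.085,-0.022,0,0,0,-0.5,0],[-0.085,-0.022,0,0,0,-0.5,0],[-0.028,-0.007,0,0,0,-0.16,0]])

```text
time: 9.63
tcp_pos: [0.5504, -0.1192, 0.0389]
tcp_rot: [0.444, -3.108, -0.001]
contact_force: [-3.9, 0.8, 0.6]
opening: -0.0003
grip_force: 1.5
```

drive_tool(steps=[[-0.028,-0.007,0,0,0,-0.16,0],[-0.028,-0.007,0,0,0,-0.16,0]])

```text
time: 9.8
tcp_pos: [0.5519, -0.1193, 0.0389]
tcp_rot: [0.493, -3.099, -0.001]
contact_force: [-8.4, -0.4, 3.1]
opening: -0.0004
grip_force: 3.9
```

```bash
python3 go.py
```

```text
t 9.8 V [  27. -144.] z 38.9 xang in vice -144.12 tilt [-0.003 -0.    -1.   ] F [-8.4 -0.4  3.1] open -0.0003769293692562636
r 67.66258074739655 lever by contact 68.52302089744427 deg = 1.1959523280732822
```

drive_tool(steps=[[-0.03,-0.005,0,0,0,0,0],[0,0,0,0,0,0,0]])

```text
time: 9.97
tcp_pos: [0.5527, -0.1191, 0.0388]
tcp_rot: [0.492, -3.099, -0.001]
contact_force: [-9.0, 0.1, 3.5]
opening: -0.0001
grip_force: 4.1
```

drive_tool(steps=[[-0.02,0,0,0,0,0,0],[0,0,0,0,0,0,0]])

```text
time: 10.13
tcp_pos: [0.553, -0.119, 0.0389]
tcp_rot: [0.491, -3.098, -0.001]
contact_force: [-10.3, 0.0, 3.8]
opening: -0.0002
grip_force: 5.1
```

drive_tool(steps=[[-0.04,0,0,0,0,0,0],[0,0,0,0,0,0,0],[0,0,0,0,0,0,0]])

```text
time: 10.38
tcp_pos: [0.5539, -0.1188, 0.0388]
tcp_rot: [0.491, -3.096, -0.0]
contact_force: [-11.7, -0.3, 4.8]
opening: -0.0001
grip_force: 6.3
```

drive_tool(steps=[[-0.03,0,0,0,0,0,0],[0,0,0,0,0,0,0],[0,0,0,0,0,0,0],[0,0,0,0,0,0,0]])

```text
time: 10.72
tcp_pos: [0.5545, -0.1187, 0.0388]
tcp_rot: [0.491, -3.095, -0.0]
contact_force: [-16.1, -1.9, 6.7]
opening: -0.0001
grip_force: 7.6
```

drive_tool(steps=[[0.1,0,0,0,0,0,0],[0.3,0,0,0,0,0,0],[0.3,0,0,0,0,0,0],[0,0,-0.7,0,0,0,0],[0,0,-0.7,0,0,0,0],[0,0,-0.7,0,0,0,0],[0,0,-0.7,0,0,0,0],[0,0,0,0,0,0,0],[0,0,0,0,0,0,0]])

```text
time: 11.47
tcp_pos: [0.5326, -0.127, 0.154]
tcp_rot: [-0.493, 3.097, -0.004]
contact_force: [-0.2, -1.1, -0.0]
opening: -0.0002
grip_force: 0.0
```

```bash
python3 go.py; python3 - <<'E'
from h import *
im=capture('side'); cv2.imwrite('pics/side5.png',cv2.resize(im[110:260,180:380],None,fx=4,fy=4,interpolation=cv2.INTER_CUBIC))
E
```

```text
t 11.47 V [  11.  -157.3] z 154.0 xang in vice -144.13 tilt [ 0.006 -0.002 -1.   ] F [-0.2 -1.1 -0. ] open -0.0001974885366606721
r 77.49905399335786 lever by contact 52.112139422373104 deg = 0.9095284131787467
```

View pics/side5.png

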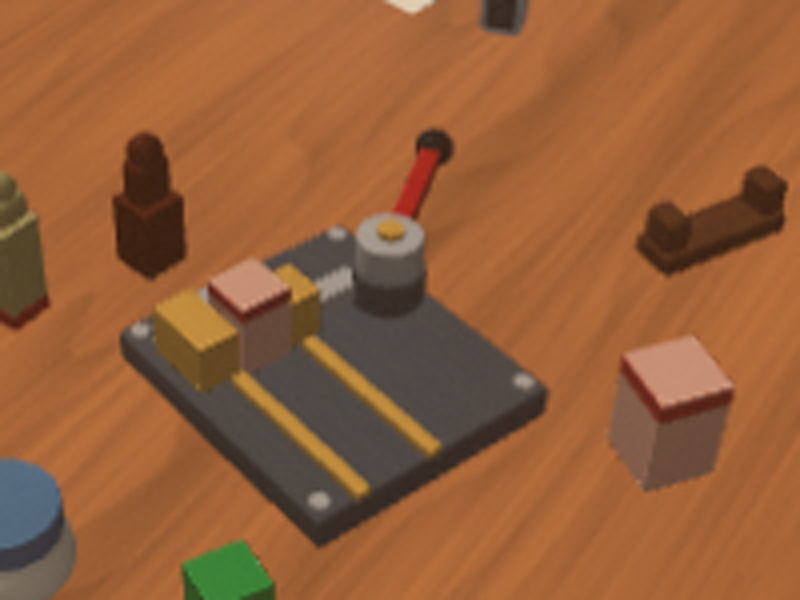

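The stone stands upright, clamped between the jaws (crop 250,310), with the lever knob at crop (434,146). A quick check of the lever angle and stone position before handing in.

```bash
python3 - <<'E'
from v import *
w=ray("side",[[(434.5)/4-.5+180,(146.5)/4-.5+110]],.052)[0]; k=toV(w)-[.005,-.08]
print("side lever",np.radians(np.degrees(np.arctan2(k[1],k[0]))%360-235),np.linalg.norm(k))
im=capture("top"); hsv=cv2.cvtColor(im,cv2.COLOR_BGR2HSV)
m=cv2.inRange(hsv,(5,70,170),(14,130,255)); m[:170]=0;m[245:]=0;m[:,:225]=0;m[:,270:]=0
n,l,st,ce=cv2.connectedComponentsWithStats(m)
for i in range(1,n):
    if st[i,4]>60: print("pink",st[i],(toV(ray("top",[ce[i]],.065)[0])*1e3).round(1))
print(state()["time"],state()["contact_force"])
E
```

```text
side lever 1.2025549115209255 0.09462393273818939
pink [235 183  18  18 214] [15.4  3.7]
11.5667 [ 0.0528012  -0.39421423 -0.83997002]
```

Lever at about 1.20 rad and stone at x ≈ 15.4 mm, y ≈ 3.7 mm, so it is pressed against the fixed jaw. Handing in.

```bash
python3 -c "from station import *; print(sign_off())"
```

```text
the job is handed in; nothing more can be done
None
```

The pink stone is home against the end stop (measured x ≈ 15.4 mm), upright and clamped with the lever at about 1.20 rad; the arm is clear and the job is handed in. The jaw force was not measured directly: I pushed the lever to about 16 N, slightly over the suggested 8 to 15 N.

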